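# Switch the bauble feeder to its other chute

### The job

The three white baubles waiting in the feeder are to go into the tray on the other side from the one the seesaw trough now slopes to. Press the raised end of the seesaw down so that it rocks over and stays over, and only then push the sliding gate across to open it, so that all three baubles roll down into that tray by themselves. Do not touch the baubles, and leave the jars, bottle, dish and brushes where they are.

Things in the scene. Friction and masses are not known exactly. Their poses are not given: they have to be found in the camera images.
- feeder: Fixed wooden frame; origin on the table under the seesaw's pivot; x up along the feed channel (away from the robot, yaw within 0.25 rad), y left along the seesaw, z up. The channel (50 mm wide inside, walls 25 high) runs down from x = 250 to 35 mm, floor 147 to 126 mm high, ending over the seesaw's middle. Outlet chutes lead from the seesaw's ends to the trays. Highest point: gate top, 199 mm.
- seesaw (a joint): Tilt (rad, -0.30 to 0.30, 0 level) of a plywood trough, 260 mm long along y, 64 wide, on a pin 90 mm high at mid-length; under 1 N at an end moves it. Positive: left (+y) end up, feeds the right tray; negative: right end up, feeds the left. Top-heavy: it rests at either stop; pushed past level it falls over to the other stop by itself and stays. It starts at either, maybe settling for 0.5 s.
- ear_left (a point): Middle of the upper face of the left press ear: a flat tab 48 mm (x) by 50 (y) by 6 thick on the robot's side of the seesaw at its left end, 105 mm left of and 58 mm nearer the robot than the pivot. About 140 mm above the table when raised, 78 when low. Just beyond it (+x) the trough's wall stands 20 mm higher; at mid-length it rises to a fin with a steel bar, 178 mm above the table.
- ear_right (a point): The same on the right press ear, at the right end of the seesaw (105 mm right of the pivot).
- gate (a joint): Travel (m, 0 to 0.075; 0 to 0.008 at the start: shut) of the aluminium gate across the feed channel at feeder x = 75 mm; grows as it is pushed left (feeder +y). Its 60 mm wide blade holds the baubles back; pushed across, a window beside the blade comes into the channel and lets them through. Open from 0.05 on. It takes about 2 N and stays where left.
- gate_push (a point): Middle of the outer (right, -y) face of the gate's push block: aluminium, 30 mm (x) by 20 (y), 142 to 199 mm above the table, at the gate's right end; push this face left. It moves with the gate; shut, it is about 140 mm right of the channel's middle line. To its right 60 mm are free at that height.
- bauble1_center (a point): Centre of a white bauble, a plain ball 40 mm in diameter, 14 to 28 g, waiting in the feed channel behind the gate (number 1 from the gate).
- bauble2_center (a point): Centre of a white bauble, a plain ball 40 mm in diameter, 14 to 28 g, waiting in the feed channel behind the gate (number 2 from the gate).
- bauble3_center (a point): Centre of a white bauble, a plain ball 40 mm in diameter, 14 to 28 g, waiting in the feed channel behind the gate (number 3 from the gate).
- tray_left: Open wooden tray left of the seesaw, 150 x 150 mm outside, 36 high, walls 5; origin at the centre of its underside, axes as the feeder's.
- tray_right: The same tray right of the seesaw.
- brush: Bystander: a flat paint brush with a wooden handle lying near the robot, 170 long, 42 wide (mm); origin on its underside, to be left alone.
- dish: Bystander: a shallow round dish, 72 across, 30 high (mm); origin on its underside, to be left alone.
- jar_tall: Bystander: a closed glass jar, 64 across, 95 high (mm); origin on its underside, to be left alone.
- jar_wide: Bystander: a closed glass jar with a flat screw lid, 74 across, 75 high (mm); origin on its underside, to be left alone.
- glue_bottle: Bystander: a plastic bottle, 66 across, 190 high (mm); origin on its underside, to be left alone.
- brush_cup: Bystander: a white cup with brushes standing in it, 72 across, brushes up to 210 high (mm); origin on its underside, to be left alone.
There are look-alikes about, which are no part of the job. What is shaped like the part that bears bauble1_center but blue is not meant.

How it is judged:
On the way, in this order (a step that is already met when the one before it is completed fails the run):
1. the seesaw is rocked over to its other stop, with the gate still shut (distance of ear_left from where it was at the start of the episode above 0.0335 m and (value of joint seesaw above 0.25 rad or value of joint seesaw below -0.25 rad) and value of joint gate below 0.03 m), for 0.2 s.
2. the gate is pushed open while the seesaw lies over (distance of ear_left from where it was at the start of the episode above 0.0335 m and (value of joint seesaw above 0.25 rad or value of joint seesaw below -0.25 rad) and value of joint gate above 0.05 m), for 0.1 s.
At the end, for the whole second after the job is handed in: The seesaw lies at the stop opposite to its first one (tilt beyond 0.25 rad), the gate is open (0.05 m or more), and all three baubles lie at rest (below 0.1 m/s) inside the tray that the seesaw now slopes to (all of step 2 and ((value of joint seesaw above 0.25 rad and x of bauble1_center in the frame of tray_right between -0.075 and 0.075 m and y of bauble1_center in the frame of tray_right between -0.075 and 0.075 m and z of each of bauble1_center, bauble2_center, bauble3_center in the frame of tray_right below 0.07 m and x of bauble2_center in the frame of tray_right between -0.075 and 0.075 m and y of bauble2_center in the frame of tray_right between -0.075 and 0.075 m and x of bauble3_center in the frame of tray_right between -0.075 and 0.075 m and y of bauble3_center in the frame of tray_right between -0.075 and 0.075 m) or (value of joint seesaw below -0.25 rad and x of bauble1_center in the frame of tray_left between -0.075 and 0.075 m and y of bauble1_center in the frame of tray_left between -0.075 and 0.075 m and z of each of bauble1_center, bauble2_center, bauble3_center in the frame of tray_left below 0.07 m and x of bauble2_center in the frame of tray_left between -0.075 and 0.075 m and y of bauble2_center in the frame of tray_left between -0.075 and 0.075 m and x of bauble3_center in the frame of tray_left between -0.075 and 0.075 m and y of bauble3_center in the frame of tray_left between -0.075 and 0.075 m)) and linear speed of each of bauble1, bauble2, bauble3 below 0.1 m/s); the robot touches nothing.
It fails at once if a bauble is touched by the robot (contact force between any of the fingers, the arm and bauble1 above 0.3 N or contact force between any of the fingers, the arm and bauble2 above 0.3 N or contact force between any of the fingers, the arm and bauble3 above 0.3 N).
It fails at once if a bauble is lifted (height (world z) of any of bauble1_center, bauble2_center, bauble3_center above 0.22 m).
It fails at once if a bystander is moved by more than 25 mm or lifted (distance of any of brush, dish, jar_tall, jar_wide, glue_bottle, brush_cup from where it was at the start of the episode above 0.025 m).
It also fails if it takes over 48 s, if anything falls off the work surface, if the arm or the gripper's body presses on something with over 40 N, if the wrist force passes 120 N, or if a joint passes its speed limit or range.

### The arm

A 6-joint arm with a two-finger parallel gripper is mounted at the origin on the work surface. World frame = base frame: x ahead of the robot, y to its left, z up, the work surface at z = 0. Lengths are in m, angles in rad, forces in N, time in s.
With the tool pointing down it reaches from about 0.425 to 0.925 m from the base axis. Payload 12.5 kg.
Tool frame: the origin (TCP) lies between the finger pads; the fingertips stand 17 mm ahead of it and the grasp point (between the pads) lies 2 mm behind it; z points along the fingers, y is the line along which they close (so a half turn about z gives the same grasp; the last joint's range is limited). The gripper opens to 85 mm and grips with 20 to 120 N. Pads are 22 mm wide; open, the fingers measure 114 mm over their backs; the gripper's body (76 mm by 85 mm) begins 54 mm behind the grasp point. The pads swing forward as they close: fully open they stand 13 mm farther back than shut.
Start: joints at [1.105, 0.491, 1.559, -0, 1.092, -0.106], TCP at [0.22, 0.585, 0.248] pointing down, gripper open.
Joint ranges: [-3.1, 3.1], [-0.84, 2.19], [0.05, 2.79], [-1.13, 4.28], [0.06, 2.93], [-2.69, 2.69]. Speed limits (rad/s): [2.22, 2.22, 2.79, 3.14, 3.14, 3.14].

### API

Orientations are given as a 3x3 rotation matrix whose columns are the frame's x, y, z axes.
In Python, from plant import manip, capture, camera_params, cut_out, mark_of gives the robot as it stands.
- The arm moves only by the shell command python3 -m creep 'ROWS' [OPENING] [FORCE]. ROWS is JSON, a list that holds one entry, the list of rows, each a list of 6 numbers: the shift along the world's x, y, z in mm, then the turn, a rotation vector about the world's x, y, z in rad. A call has 1 to 10 rows; each row shifts and turns the commanded pose from where the row before left it; what a row does not reach is not made up. A row lasts 1/10 s, in which the tool goes at most 50 mm and 8.59 degrees, less where a joint would pass 70% of its speed; a pose out of reach is approached as far as the arm can. A call is refused whole if a number of a shift passes 50 or a number of a turn 0.15, either way. A call with a gripper value outside its range is refused whole. OPENING is the opening, from -1 (shut) to 1 (fully open), set as the call begins (- or left out, the last holds). The fingers move at their own pace and stop on an object; FORCE is the grip in N (left out, the last holds). Time passes only in rows, so rows that do not move let the fingers close. It gives the time, the measured TCP pose, the force, the opening and the grip force at its end, in the units of the state.
- manip.state(): the state, without advancing time (a new reading comes with each control period).
- capture(name): name is "side" or "top" or "wrist"; returns the picture (420x560x3 uint8, red, green, blue); there is no depth.
- camera_params(name): a dict with "K" (3x3 intrinsics, pixels), "eye" and "rotation" of the camera in the world. Camera axes: x right, y up, looking along -z (the intrinsics and any distortion apply to the point x, -y, -z); pixel columns grow to the right and rows downward; lengths in m; the calibration is good to about 2 mm. A picture is of the moment at which its call begins: read the wrist's pose just before it. camera_params takes no time and is no camera call; for the wrist camera it gives the pose at the moment of the call.
- manip.sign_off(): hands the job in; it is judged then, once.
Trained networks look in the newest picture that a camera, given by its name, has taken for a name from the list of things; names that differ only in an ending like _2 or _b are one class to them, and where a whole thing is asked for, a point or a joint stands for the part that bears it (a point fixed in the world has none). Each returns a list of dicts, best first, with "p" (0 to 1); they miss things now and then, are a little off and sometimes report something else, mostly with a low value. They report only what shows in the picture. A call takes as long as a camera call. They do not tell look-alikes from the thing itself.
- cut_out(camera, thing): "mask" (420x560 bool, what is visible of it) and "extent" ([left, top, right, bottom] in pixels, round what is visible of it).
- mark_of(camera, thing): "point" ([column, row] in pixels: a listed point, or the origin of a listed thing).
The state is a dict: "time_s": time; "qpos": joint angles; "joint_velocities": joint speeds; "joint_efforts": joint torques, N m; "ee_pos": TCP position; "tcp_rot": TCP orientation; "contact_force": force on the tool from outside, world axes, zero at the start; "ft_torque": the same for the moment, N m; "width": finger opening in m; "finger_force": force on a finger pad.
Only numpy, scipy, OpenCV 4.12 (cv2) and the standard library are available. Lean on these libraries where they do the work, as an engineer would, in place of code of your own. Each camera call takes 0.05 s, during which the arm holds its last target. There are 200 camera calls.

## Working session

There is one attempt and no reset: what is moved stays moved. The work goes in short steps, Python scripts to look and compute and a shell command to move; the robot and the scene stay as the last step left them, time stands still between calls to the robot, and variables do not carry over. Pictures are saved under pics/ and viewed, at most 10 in all, crops included, and the job is handed in when it is done.

```bash
mkdir -p pics
cat > h.py <<'E'
import numpy as np, cv2
from plant import manip, capture, camera_params, cut_out, mark_of
def ray(cam,px):
    c=camera_params(cam); K=np.array(c["K"]); p=np.linalg.solve(K,[px[0],px[1],1.0])
    return np.array(c["eye"]), np.array(c["rotation"])@np.array([p[0],-p[1],-p[2]])
def atz(cam,px,z):
    e,d=ray(cam,px); return e+d*(z-e[2])/d[2]
def tri(p1,p2,c1="side",c2="top"):
    a,d=ray(c1,p1); b,f=ray(c2,p2); s=np.linalg.lstsq(np.c_[d,-f],b-a,rcond=None)[0]
    u,v=a+d*s[0],b+f*s[1]; return (u+v)/2,np.linalg.norm(u-v)
def proj(cam,P):
    c=camera_params(cam); q=np.array(c["rotation"]).T@(np.array(P)-c["eye"]); K=np.array(c["K"])
    p=K@np.array([q[0],-q[1],-q[2]]); return p[:2]/p[2]
def save(cam,name):
    im=capture(cam); cv2.imwrite("pics/"+name,im[:,:,::-1]); return im
E
python3 - <<'E'
from h import *
for c in("side","top"):
    save(c,c+"0.png"); print(c,camera_params(c).keys(),np.round(camera_params(c)["eye"],3))
M={}
for t in("feeder","ear_left","ear_right","gate_push","bauble1_center","bauble2_center","bauble3_center","tray_left","tray_right","brush","dish","jar_tall","jar_wide","glue_bottle","brush_cup"):
    r={}
    for c in("side","top"):
        r[c]=mark_of(c,t); print(t,c,[(np.round(x["point"]).astype(int).tolist(),round(x["p"],2)) for x in r[c][:4]],end=" ")
    if r["side"] and r["top"]:
        P,e=tri(r["side"][0]["point"],r["top"][0]["point"]); print(np.round(P,3),round(e,3))
    else: print()
print(manip.state())
E
```

```text
side dict_keys(['K', 'eye', 'rotation']) [ 0.398 -0.6    0.899]
top dict_keys(['K', 'eye', 'rotation']) [0.496 0.019 1.109]
feeder side [([260, 266], 0.96)] feeder top [([310, 221], 0.67)] [ 0.54  -0.042  0.002] 0.002
ear_left side [([229, 211], 0.83), ([310, 186], 0.51)] ear_left top [([259, 233], 0.91)] [0.509 0.075 0.074] 0.005
ear_right side [([232, 272], 0.72)] ear_right top [([223, 138], 0.31)] [ 0.64   0.151 -0.205] 0.297
gate_push side [([303, 277], 0.59)] gate_push top [([386, 189], 0.96), ([260, 234], 0.29)] [ 0.591 -0.187  0.158] 0.013
bauble1_center side [([304, 225], 0.83), ([392, 347], 0.65), ([407, 293], 0.58)] bauble1_center top [([426, 140], 0.77), ([378, 104], 0.66), ([323, 172], 0.49)] [ 0.613 -0.208  0.351] 0.087
bauble2_center side [([327, 221], 0.79), ([351, 313], 0.43)] bauble2_center top [([328, 152], 0.56)] [ 0.677 -0.073  0.149] 0.0
bauble3_center side [([347, 220], 0.78), ([354, 315], 0.31), ([185, 239], 0.25)] bauble3_center top [([332, 130], 0.72), ([422, 188], 0.68)] [ 0.722 -0.081  0.147] 0.004
tray_left side [([254, 178], 0.7)] tray_left top [([199, 19
[... 802 characters left out ...]
60e+00, -1.05621396e-01]), 'joint_velocities': array([-0.00114194, -0.00086328, -0.00031397, -0.00025846,  0.00149084,
        0.00179112]), 'joint_efforts': array([-3.52193520e-04, -6.18271637e+01, -2.61841321e+01, -1.07623637e-04,
        4.58813865e-04, -2.30503957e-06]), 'ee_pos': array([0.22004632, 0.58499698, 0.24835036]), 'tcp_rot': array([[-9.35961578e-01,  3.52102148e-01,  3.25837036e-05],
       [ 3.52102150e-01,  9.35961570e-01,  1.27576555e-04],
       [ 1.44228849e-05,  1.30879546e-04, -9.99999991e-01]]), 'contact_force': array([-0.04731843,  0.16625501,  0.83609476]), 'ft_torque': array([-0.01361006,  0.05099983, -0.00352341]), 'finger_force': 0.0, 'width': 0.08564947574972262}
```

View pics/side0.png

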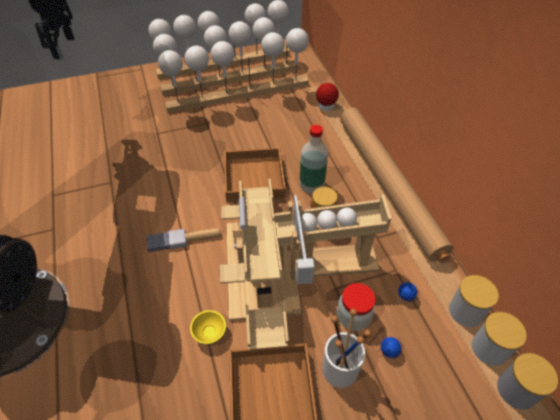

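View pics/top0.png

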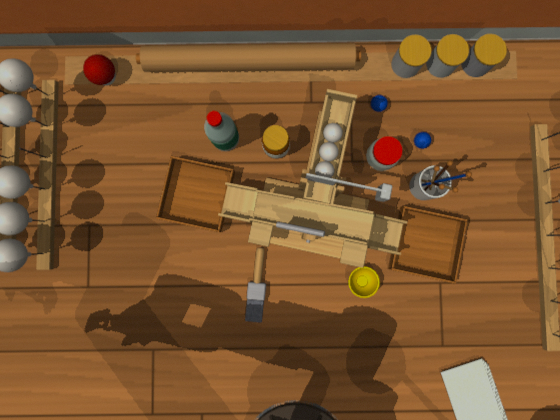

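The side view shows the seesaw with its left end low (ear at 229,211) and its right ear raised (232,272). The gate block is at (303,277). The white baubles in the channel are at top (323,172), (328,152) and (332,130).

Could be mistaken for the baubles: blue balls at top (378,104) and (422,140), white rack balls at the left edge around (12,75–255), and a red ball at (98,69). I choose the three white ones in the channel. Next I'll check the ears in a close crop.

Run:
```python
from h import *
y=-0.228; R=np.array([[np.cos(y),-np.sin(y)],[np.sin(y),np.cos(y)]]); o=np.array([.541,-.045])
W=lambda a,b,z:np.r_[o+R@[a,b],z]
im=capture("side"); S=3; x0,y0=180,150
big=cv2.resize(im[y0:y0+190,x0:x0+240],None,fx=S,fy=S,interpolation=cv2.INTER_CUBIC)
for P,c in((W(-.058,.105,.078),(255,0,0)),(W(-.058,-.105,.14),(0,255,0)),(W(.075,-.14,.17),(255,0,255)),(W(0,0,.178),(0,255,255)),(W(.25,0,.147),(255,255,0))):
    q=proj("side",P); t=proj("top",P); print(np.round(P,3),np.round(q),np.round(t)); cv2.circle(big,[int((q[0]-x0)*S),int((q[1]-y0)*S)],5,c,2)
cv2.imwrite("pics/crop1.png",big[:,:,::-1])
print("ear_r @.14 side",atz("side",(232,272),.14).round(3)," @.078",atz("side",(232,272),.078).round(3))
```

```text
[0.508 0.07  0.078] [231. 211.] [261. 235.]
[ 0.461 -0.134  0.14 ] [231. 277.] [359. 256.]
[ 0.582 -0.198  0.17 ] [305. 279.] [392. 196.]
[ 0.541 -0.045  0.178] [258. 218.] [317. 217.]
[ 0.785 -0.102  0.147] [381. 219.] [341. 102.]
ear_r @.14 side [ 0.466 -0.124  0.14 ]  @.078 [ 0.471 -0.085  0.078]
```

View pics/crop1.png

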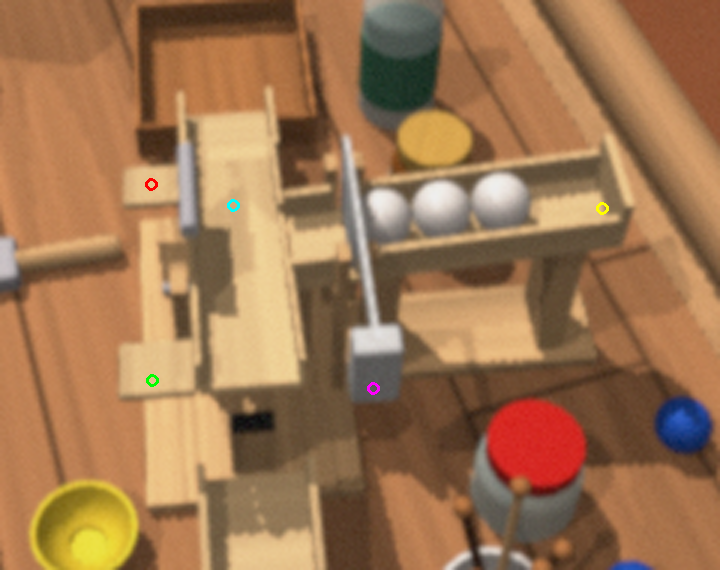

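The crop shows the left ear low at crop (150,185), the raised right ear at (155,368), the gate block face at (375,365), and three white balls behind the gate. The right end needs pressing, at about (0.464,-0.129,0.14). I'll move over it now with the gripper shut.

```bash
python3 -m creep '[[[23,-28,6,0,0,0.013],[23,-28,6,0,0,0.013],[23,-28,6,0,0,0.013],[23,-28,6,0,0,0.013],[23,-28,6,0,0,0.013],[23,-28,6,0,0,0.013],[23,-28,6,0,0,0.013],[23,-28,6,0,0,0.013],[23,-28,6,0,0,0.013],[23,-28,6,0,0,0.013]]]' -1
python3 -m creep '[[[1,-43,-5,0,0,0],[1,-43,-5,0,0,0],[1,-43,-5,0,0,0],[1,-43,-5,0,0,0],[1,-43,-5,0,0,0],[1,-43,-5,0,0,0],[1,-43,-5,0,0,0],[1,-43,-5,0,0,0],[1,-43,-5,0,0,0],[0,-43,-5,0,0,0]]]'
python3 -m creep '[[[0,0,0,0,0,0],[0,0,0,0,0,0],[0,0,0,0,0,0]]]'
python3 - <<'E'
from h import *
s=manip.state(); print(s["ee_pos"],s["tcp_rot"].round(3),s["width"],s["time_s"])
save("wrist","w1.png")
for t in("ear_right","ear_left","gate_push"):
    print(t,[(np.round(x["point"]).tolist(),round(x["p"],2),atz("wrist",x["point"],.14).round(3)) for x in mark_of("wrist",t)[:3]])
E
```

```text
time_s: 2.65
ee_pos: [0.4508, 0.3037, 0.3087]
tcp_rot: [[-0.974, 0.227, 0.0], [0.227, 0.974, 0.0], [-0.0, 0.0, -1.0]]
contact_force: [-0.2, 0.6, 0.7]
width: 0.0002
finger_force: 0.0
time_s: 3.65
ee_pos: [0.4589, -0.1268, 0.2584]
tcp_rot: [[-0.974, 0.228, 0.001], [0.228, 0.974, -0.0], [-0.001, -0.0, -1.0]]
contact_force: [-0.1, -0.1, -0.5]
width: 0.0002
finger_force: 0.0
time_s: 3.95
ee_pos: [0.459, -0.1243, 0.2585]
tcp_rot: [[-0.974, 0.227, 0.0], [0.227, 0.974, 0.0], [-0.0, 0.0, -1.0]]
contact_force: [0.6, -0.0, 0.0]
width: -0.0002
finger_force: 0.0
[ 0.45899565 -0.12434394  0.25846388] [[-0.974  0.227  0.   ]
 [ 0.227  0.974  0.   ]
 [-0.     0.    -1.   ]] -0.00021786356969534987 3.95
ear_right [([289.0, 218.0], 0.92, array([ 0.466, -0.122,  0.14 ]))]
ear_left []
gate_push []
```

View pics/w1.png

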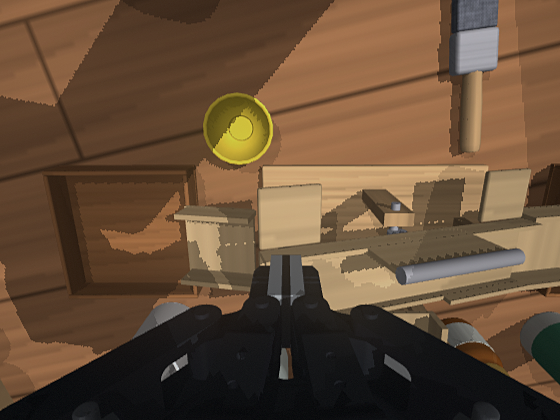

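The wrist view shows the raised right ear centred at (290,217), which gives (0.466,-0.122). The tool is 7 mm towards the robot from that, still well within the tab. I'll press down now.

```bash
python3 -m creep '[[[0,-1,-20,0,0,0],[1,-1,-20,0,0,0],[0,-1,-20,0,0,0],[0,-1,-15,0,0,0],[0,0,-10,0,0,0],[0,0,-5,0,0,0],[0,0,-6,0,0,0],[0,0,-6,0,0,0],[0,0,-6,0,0,0],[0,0,-6,0,0,0]]]'
python3 -m creep '[[[0,0,-6,0,0,0],[0,0,-6,0,0,0],[0,0,-6,0,0,0],[0,0,-6,0,0,0],[0,0,-6,0,0,0],[0,0,-6,0,0,0],[0,0,0,0,0,0],[0,0,0,0,0,0],[0,0,0,0,0,0]]]'
python3 - <<'E'
from h import *
save("side","s2.png")
for t in("ear_right","ear_left"): print(t,[(np.round(x["point"]).tolist(),round(x["p"],2)) for x in mark_of("side",t)[:3]])
E
```

```text
time_s: 5.15
ee_pos: [0.4601, -0.129, 0.1441]
tcp_rot: [[-0.974, 0.228, 0.0], [0.228, 0.974, -0.0], [-0.0, -0.0, -1.0]]
contact_force: [0.7, -0.5, 0.3]
width: -0.0004
finger_force: 0.1
time_s: 6.05
ee_pos: [0.4601, -0.129, 0.1085]
tcp_rot: [[-0.974, 0.228, 0.0], [0.228, 0.974, -0.0], [-0.0, 0.0, -1.0]]
contact_force: [0.5, -0.1, -1.1]
width: -0.0
finger_force: 0.0
ear_right [([236.0, 293.0], 0.64), ([186.0, 236.0], 0.51)]
ear_left [([182.0, 236.0], 0.73)]
```

View pics/s2.png

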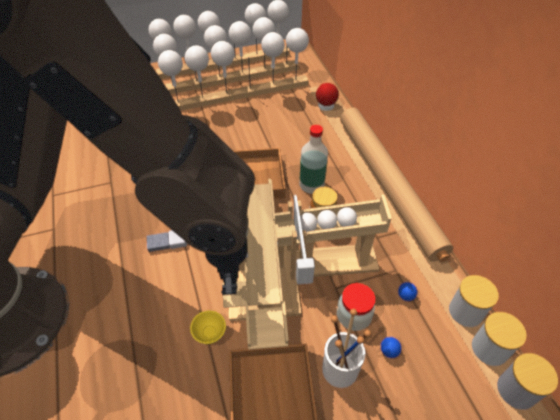

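The right end now lies down in its chute (trough end about (265,300)), so it has rocked over. I'll lift, then move to the right of the gate block.

```bash
python3 -m creep '[[[0,0,20,0,0,0],[0,0,35,0,0,0],[0,0,35,0,0,0],[0,0,35,0,0,0],[0,0,35,0,0,0],[23,-21,0,0,0,0],[23,-21,0,0,0,0],[23,-21,0,0,0,0],[23,-21,0,0,0,0],[23,-21,0,0,0,0]]]'
python3 -m creep '[[[0,0,0,0,0,0],[0,0,0,0,0,0],[0,0,0,0,0,0]]]'
python3 - <<'E'
from h import *
capture("side");capture("top"); save("wrist","w3.png")
for t in("ear_right","ear_left","gate_push"):
  for c in("side","top","wrist"):
    print(t,c,[(np.round(x["point"]).tolist(),round(x["p"],2),atz(c,x["point"],.17).round(3)) for x in mark_of(c,t)[:3]])
E
```

```text
time_s: 7.2
ee_pos: [0.5758, -0.2348, 0.2685]
tcp_rot: [[-0.974, 0.228, 0.0], [0.228, 0.974, 0.0], [-0.0, 0.0, -1.0]]
contact_force: [-0.7, -0.1, 0.2]
width: 0.0004
finger_force: 0.0
time_s: 7.5
ee_pos: [0.5745, -0.2335, 0.2684]
tcp_rot: [[-0.974, 0.228, -0.0], [0.228, 0.974, 0.0], [0.0, 0.0, -1.0]]
contact_force: [-0.6, 1.4, -0.4]
width: 0.0001
finger_force: 0.0
ear_right side [([238.0, 291.0], 0.67, array([ 0.463, -0.183,  0.17 ]))]
ear_right top [([356.0, 257.0], 0.76, array([ 0.461, -0.122,  0.17 ]))]
ear_right wrist [([366.0, 35.0], 0.7, array([ 0.474, -0.16 ,  0.17 ]))]
ear_left side [([230.0, 197.0], 0.98, array([0.504, 0.033, 0.17 ]))]
ear_left top [([264.0, 232.0], 0.61, array([0.512, 0.06 , 0.17 ]))]
ear_left wrist []
gate_push side []
gate_push top [([387.0, 190.0], 0.62, array([ 0.593, -0.188,  0.17 ]))]
gate_push wrist [([349.0, 222.0], 0.71, array([ 0.588, -0.191,  0.17 ])), ([231.0, 224.0], 0.27, array([ 0.57 , -0.271,  0.17 ]))]
```

View pics/w3.png

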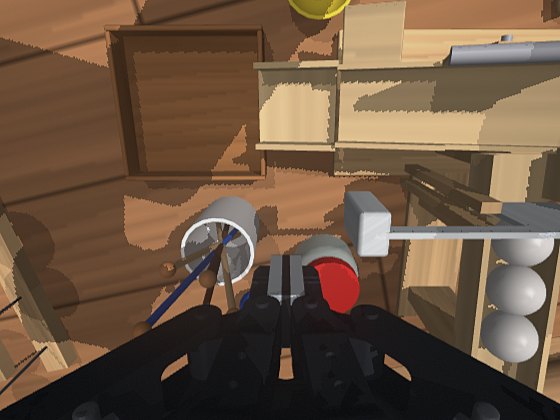

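The wrist view shows the gate block face at (349,222), which gives (0.588,-0.191). The tool is about 45 mm to its right, in line and clear of the brushes at (210,280). I'll descend and push along feeder +y.

```bash
python3 -m creep '[[[3,0,-20,0,0,0],[0,0,-20,0,0,0],[0,0,-20,0,0,0],[0,0,-15,0,0,0],[0,0,-11,0,0,0],[0,0,0,0,0,0],[2,8,0,0,0,0],[2,8,0,0,0,0],[2,8,0,0,0,0],[0,0,0,0,0,0]]]'
python3 -m creep '[[[2,8,0,0,0,0],[2,8,0,0,0,0],[2,8,0,0,0,0],[2,8,0,0,0,0],[2,8,0,0,0,0],[1,7,0,0,0,0],[1,5,0,0,0,0],[0,0,0,0,0,0],[0,0,0,0,0,0]]]'
python3 - <<'E'
from h import *
capture("top");save("side","s4.png")
for t in("gate_push","ear_left"):
  for c in("side","top"):
    print(t,c,[(np.round(x["point"]).tolist(),round(x["p"],2),atz(c,x["point"],.17).round(3)) for x in mark_of(c,t)[:3]])
E
```

```text
time_s: 9.1
ee_pos: [0.5845, -0.2087, 0.1829]
tcp_rot: [[-0.974, 0.226, 0.001], [0.226, 0.974, -0.0], [-0.001, 0.0, -1.0]]
contact_force: [0.6, -0.0, -0.3]
width: 0.0001
finger_force: 0.0
time_s: 10.0
ee_pos: [0.596, -0.1578, 0.1823]
tcp_rot: [[-0.974, 0.228, -0.0], [0.228, 0.974, 0.0], [0.0, 0.0, -1.0]]
contact_force: [0.6, -0.1, 0.6]
width: -0.0
finger_force: 0.0
gate_push side [([303.0, 255.0], 0.48, array([ 0.597, -0.149,  0.17 ]))]
gate_push top [([328.0, 172.0], 0.38, array([ 0.632, -0.07 ,  0.17 ]))]
ear_left side []
ear_left top [([263.0, 232.0], 0.6, array([0.511, 0.062, 0.17 ]))]
```

View pics/s4.png

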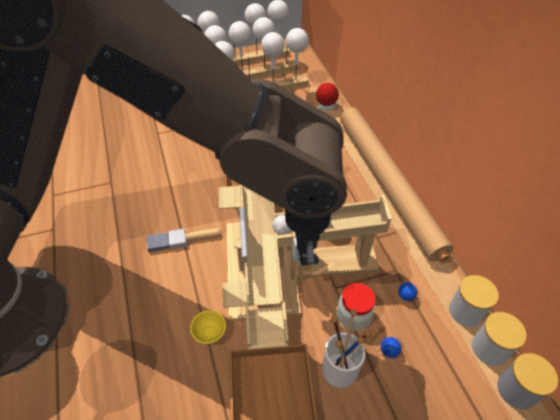

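One bauble is already coming through at (281,224), and the gate has travelled roughly 48 mm. I'll push about 17 mm more.

```bash
python3 -m creep '[[[2,8,0,0,0,0],[2,8,0,0,0,0],[0,2,0,0,0,0],[0,0,0,0,0,0],[0,0,0,0,0,0],[-2,-8,0,0,0,0],[-5,-20,0,0,0,0],[-5,-20,0,0,0,0],[0,0,30,0,0,0],[0,0,40,0,0,0]]]'
python3 -m creep '[[[-10,-40,0,0,0,0],[-10,-40,0,0,0,0],[-10,-40,10,0,0,0],[0,0,0,0,0,0],[0,0,0,0,0,0],[0,0,0,0,0,0],[0,0,0,0,0,0],[0,0,0,0,0,0],[0,0,0,0,0,0],[0,0,0,0,0,0]]]'
python3 - <<'E'
from h import *
save("top","t5.png");capture("side")
for t in("gate_push","ear_left"):
  for c in("side","top"):
    print(t,c,[(np.round(x["point"]).tolist(),round(x["p"],2),atz(c,x["point"],.17).round(3)) for x in mark_of(c,t)[:3]])
E
```

```text
time_s: 11.3
ee_pos: [0.587, -0.1892, 0.2514]
tcp_rot: [[-0.973, 0.229, -0.004], [0.229, 0.973, 0.002], [0.004, 0.001, -1.0]]
contact_force: [0.6, 0.0, 0.5]
width: 0.0002
finger_force: 0.0
time_s: 12.3
ee_pos: [0.5582, -0.3076, 0.2623]
tcp_rot: [[-0.974, 0.227, -0.0], [0.227, 0.974, 0.0], [0.0, 0.0, -1.0]]
contact_force: [-0.0, 0.4, 0.1]
width: -0.0001
finger_force: 0.0
gate_push side []
gate_push top [([221.0, 138.0], 0.63, array([0.704, 0.147, 0.17 ])), ([354.0, 185.0], 0.62, array([ 0.606, -0.122,  0.17 ]))]
ear_left side []
ear_left top [([265.0, 233.0], 0.65, array([0.511, 0.058, 0.17 ]))]
```

View pics/t5.png

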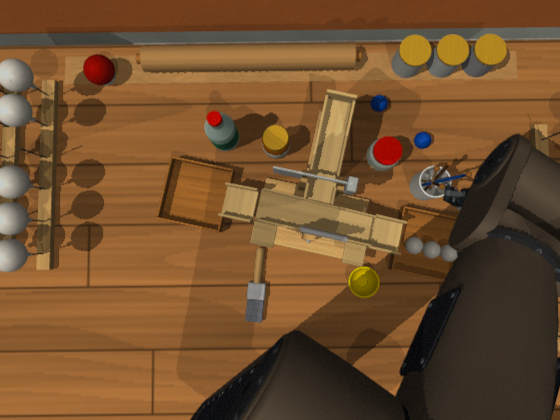

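All three white baubles lie in the right tray at (413,244), (431,250) and (449,253). The channel is empty, and the gate block is at (352,185), about 67 mm of travel. I'll rise clear, let things settle, check they're at rest, then hand in.

```bash
python3 -m creep '[[[0,0,30,0,0,0],[0,0,30,0,0,0],[0,0,0,0,0,0],[0,0,0,0,0,0],[0,0,0,0,0,0],[0,0,0,0,0,0],[0,0,0,0,0,0],[0,0,0,0,0,0],[0,0,0,0,0,0],[0,0,0,0,0,0]]]'
python3 - <<'E'
from h import *
a=capture("top").astype(int)
for _ in range(8): b=capture("top").astype(int)
d=abs(a-b)[225:275,395:455]; print(d.max(),(d>25).sum())
cv2.imwrite("pics/t6.png",cv2.resize(b[150:300,340:500].astype(np.uint8),None,fx=4,fy=4)[:,:,::-1])
E
```

```text
time_s: 13.6
ee_pos: [0.558, -0.308, 0.3222]
tcp_rot: [[-0.974, 0.228, -0.0], [0.228, 0.974, 0.0], [0.0, 0.0, -1.0]]
contact_force: [-0.1, 0.4, 0.4]
width: 0.0003
finger_force: 0.0
26 1
```

View pics/t6.png

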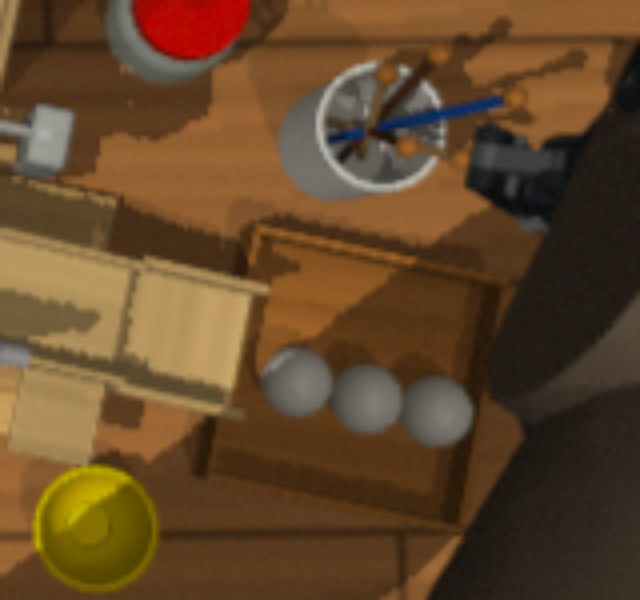

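The three baubles are at rest inside the right tray, at crop (297,382), (367,398) and (437,411).

```bash
python3 -c "
from plant import manip; print(manip.sign_off())"
```

```text
the job is handed in; nothing more can be done
None
```

I handed the job in: the seesaw was rocked over to the right with the gate still shut, then the gate was pushed about 67 mm open. All three white baubles rolled into the right tray and were at rest in the last picture; the hand-in itself returned no verdict.

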